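Snap the cover onto the climate logger

TASK

The climate logger of the museum store has had its batteries changed: put its cover (the rectangular one with the raised ridge and four corner flaps) back on the open housing, ridge up, and press the four corner flaps down until every spring catch has snapped over its flap and the cover lies flush. Then let go, and do not shift or knock over the other things on the table.

Things in the scene. Friction and masses are not known exactly. Their poses are not given: they have to be found in the camera images.
- logger: Climate logger on its back, fixed: open grey box 126 x 80 mm (x, y), batteries and board inside, on a steel base plate 150 x 130 mm. Its rim, where the cover seats, is 40 mm above the table. Origin: centre of its underside, on the table; x along the long side, z up. Fixed guides with flared lips (tops 58 mm high, 7 mm outward) at the middle of each side centre the cover with 1 mm play.
- cover: Loose cover, grey plastic, 0.13 to 0.22 kg, lying ridge up; 130 x 90 mm (x, y), plate 6 mm thick, on top a central ridge with dark slots, 60 mm long (x), 20 wide (y), 28 tall above the plate: grip it across its width. Origin: centre of the plate's underside; z up. Fits either way round (half turn), long side along the logger's. Lay it straight down between the guides until it rests on the rim.
- flap1 (a joint): Angle (rad) of the flap at the cover's own +x +y corner: 0 flat, 0.33 sprung up at rest, under 0.07 when caught. Flaps: 36 mm (x) by 31 mm (y), 4 mm thick, centred at x = +-47 mm, hinged at y = +-14 mm, outer edge at y = +-45 mm stands 10 mm up at rest. Press down at x = 46, y = 29 mm; it stops flat on the rim, its top 44 mm above the table.
- flap2 (a joint): The same for the flap at the cover's own +x -y corner.
- flap3 (a joint): The same for the flap at the cover's own -x +y corner.
- flap4 (a joint): The same for the flap at the cover's own -x -y corner.
- catch1 (a joint): How far (m) the steel spring catch at the logger's +x +y corner is pushed outward: 0 at rest, about 0.003 as a flap's edge passes, back near 0 once snapped over it. Catches: 16 mm wide at x = +-44 mm, outside the long walls; inward nose tip at y = +-42 mm, 46 mm above the table, a slope above it rising outward to 58 mm height. A flap snaps home at 5 to 10 N; 20 N is safe.
- catch2 (a joint): The same for the catch at the logger's +x -y corner.
- catch3 (a joint): The same for the catch at the logger's -x +y corner.
- catch4 (a joint): The same for the catch at the logger's -x -y corner.
- measure: Bystander: brass measuring mug, 96 mm across, 95 mm tall, standing. Origin: centre of its underside.
- weight: Bystander: small brass weight, 34 mm across, 50 mm tall, standing. Origin: centre of its underside.
- brush: Bystander: small conservation brush with a wooden handle, 170 mm long, lying along its x. Origin: under its middle.
- driver: Bystander: screwdriver 190 mm long, lying along its x. Origin: under its middle.
- jar: Bystander: amber jar with white cap, 60 mm across, 85 mm tall, standing. Origin: centre of its underside.
- disc: Bystander: round grey cover of another instrument, 84 mm across, with a round knob, 22 mm tall in all. Origin: centre of its underside.
- carton: Bystander: small cardboard box 70 x 100 x 50 mm. Origin: centre of its underside.
Mind the look-alikes: they are no part of the job. Leave any red or turquoise look-alike of the cover alone.

How it is judged:
By the outcome, as a careful person would: the job done as asked, in the order asked, and still so for the second after the job is handed in, with the robot touching nothing.
It also fails if it takes over 58 s, if anything falls off the work surface, if the arm or the gripper's body presses on something with over 40 N, if the wrist force passes 120 N, or if a joint passes its speed limit or range.

ROBOT

A 6-joint arm with a two-finger parallel gripper is mounted at the origin on the work surface. World frame = base frame: x ahead of the robot, y to its left, z up, the work surface at z = 0. Lengths are in m, angles in rad, forces in N, time in s.
With the tool pointing down it reaches from about 0.325 to 0.775 m from the base axis. Payload 5.5 kg.
Tool frame: the origin (TCP) lies between the finger pads; the fingertips stand 8 mm ahead of it and the grasp point (between the pads) lies 11 mm behind it (tcp_to_tips is the distance from the TCP to the fingertips, in m); z points along the fingers, y is the direction in which the jaws open and shut (so a half turn about z gives the same grasp; the last joint's range is limited). The gripper opens to 88 mm and grips with 3 to 60 N. Pads are 20 mm wide; open, the fingers measure 115 mm over their backs; the gripper's body (75 mm by 178 mm) begins 61 mm behind the grasp point.
Start: joints at [-1.363, 0.091, 1.231, -0, 1.82, -0.057], TCP at [0.157, -0.579, 0.231] pointing down, gripper open.
Joint ranges: [-2.87, 2.87], [-0.86, 2.18], [0.17, 2.46], [-1.51, 4.65], [0.06, 2.69], [-2.65, 2.65]. Speed limits (rad/s): [2.57, 2.57, 3.01, 3.14, 3.14, 3.14].

INTERFACE

Orientations are given as a unit quaternion [w, x, y, z].
In Python, from bench import * gives the robot as it stands. Calls block until the motion is done:
- move_to(position, orientation): joint-space move of the TCP to a pose.
- move_l(position, speed=0.15, orientation=None): straight line of the TCP; orientation=None keeps the orientation; speed is the mean speed in m/s.
- movej(angles): joint-space move.
- gripper_open() and close(): open the fingers fully, or close them until they stop; the grip force is fixed at half the most.
- hold(seconds).
- inverse_kinematics(position, orientation): joint angles nearest the present ones, or None.
- state(): the state.
- get_image(name): name is "scene" or "top"; returns a dict with "frame" (384x512x3 uint8, blue, green, red), "depth" (384x512 float32, m along the optical axis (not along the pixel's ray), 0 where there is no reading), "camera_matrix" (3x3 intrinsics, pixels), "view" (4x4, takes a point from world to camera coordinates). Camera axes: x right, y up, looking along -z (the intrinsics and any distortion apply to the point x, -y, -z); pixel columns grow to the right and rows downward; lengths in m; the calibration is good to about 2 mm. A picture is of the moment at which its call begins.
A pose or a line that the arm cannot do raises IKError and nothing moves.
- job_done(): hands the job in, once; it reports no verdict.
The state is a dict: "time": time; "joint_pos": joint angles; "dq": joint speeds; "joint_torque": joint torques, N m; "ee_pos": TCP position; "ee_rot": TCP orientation; "ft_force": force on the tool from outside, world axes, zero at the start; "moment": the same for the moment, N m; "finger_gap": finger opening in m.
Only numpy, scipy, OpenCV 4.12 (cv2) and the standard library are available. Lean on these libraries where they do the work, as an engineer would, in place of code of your own. Each camera call takes 0.05 s, during which the arm holds its last target. There are 200 camera calls.

## Working session

There is one attempt and no reset: what is moved stays moved. The work goes in short steps, each a Python script; the robot and the scene stay as the last script left them, time stands still between calls to the robot, and variables do not carry over. Pictures are saved under pics/ and viewed, about 8 in all and at most 12, crops included, and the job is handed in when it is done.

```bash
ls; mkdir -p pics; python3 - <<'E'
from bench import *
import cv2,numpy as np
for n in("top","scene"):
    g=get_image(n); np.savez(f"{n}0.npz",**{k:g[k] for k in("frame","depth","camera_matrix","view")})
    cv2.imwrite(f"pics/{n}0.png",cv2.resize(g["frame"],None,fx=1.5,fy=1.5,interpolation=cv2.INTER_CUBIC))
    print(n,g["camera_matrix"],g["view"],g["depth"].min(),g["depth"].max(),[k for k in g])
print(state())
E
```

```text
pics
top [[465.26194545   0.         245.95825988]
 [  0.         465.26194545 188.24560665]
 [  0.           0.           1.        ]] [[-0.02793031 -0.99926171 -0.02638052  0.02266612]
 [ 0.99416337 -0.03051963  0.10347821 -0.54803368]
 [-0.10420694 -0.02333637  0.99428181 -1.40837524]
 [ 0.          0.          0.          1.        ]] 0.0 2.354832 ['frame', 'depth', 'camera_matrix', 'view']
scene [[388.23815341   0.         249.34696518]
 [  0.         388.23815341 188.8635535 ]
 [  0.           0.           1.        ]] [[-0.43282922  0.90143753  0.00832145  0.23728721]
 [-0.74172712 -0.36135954  0.56503111  0.38876276]
 [ 0.51234729  0.23838973  0.82502763 -1.2810445 ]
 [ 0.          0.          0.          1.        ]] 0.0 2.9038317 ['frame', 'depth', 'camera_matrix', 'view']
{'time': 0.1, 'joint_pos': array([-1.36269536e+00,  9.17786292e-02,  1.23175548e+00,  2.54637648e-05,
        1.81977241e+00, -5.66684455e-02]), 'dq': array([-0.00161994, -0.00492332, -0.00143889,  0.00017856,  0.00023856,
        0.00085788]), 'joint_torque': array([ 2.46807169e-03, -4.47857237e+01, -4.07570601e+01,  7.00362632e-02,
        2.84060289e-02, -1.18491707e-04]), 'ee_pos': array([ 0.15698683, -0.57884869,  0.22962852]), 'ee_rot': array([-8.55413763e-04,  9.91249158e-01,  1.32001407e-01, -5.25153445e-05]), 'ft_force': array([-0.44645363,  0.51545707, -0.44454909]), 'moment': array([-0.03132997, -0.00600677, -0.00768897]), 'finger_gap': 0.08751537697875474}
```

View pics/top0.png

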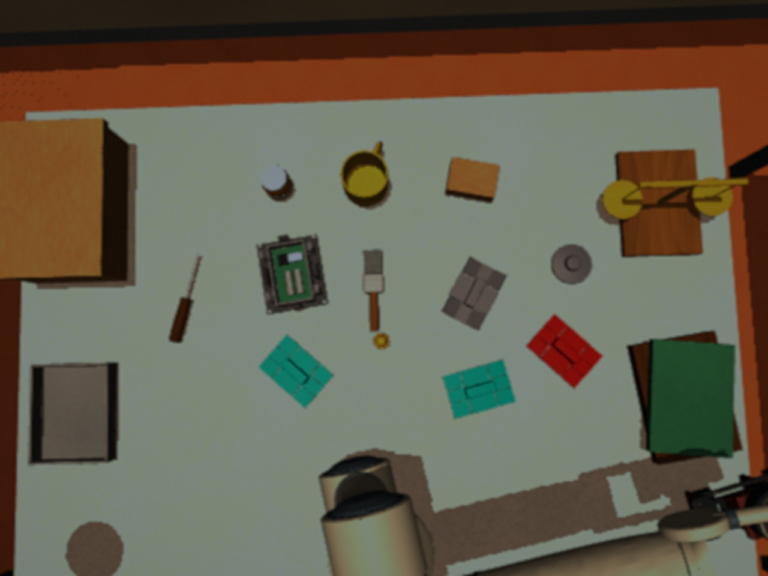

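View pics/scene0.png

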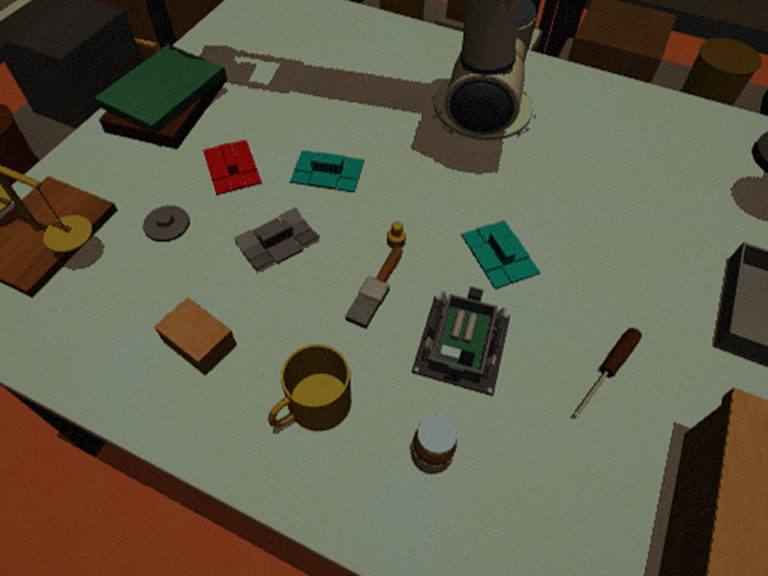

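The top view (1.5x pixels) shows these possible covers:
- Grey rectangular cover with ridge at (474,293).
- Red look-alike at (565,350).
- Turquoise look-alikes at (297,371) and (480,388).
- Round grey disc at (571,263).
- Logger housing at (292,274).

The grey rectangular one fits the description. Next I'll measure it and check it in a crop.

```bash
cat > h.py <<'E'
import numpy as np,cv2
def cloud(g):
    d=g["depth"].astype(float);K=g["camera_matrix"];V=g["view"]
    v,u=np.mgrid[:d.shape[0],:d.shape[1]]
    pc=np.stack([(u-K[0,2])/K[0,0]*d,-(v-K[1,2])/K[1,1]*d,-d],-1)
    return (pc-V[:3,3])@V[:3,:3]
def ray(g,uv,z):
    K=g["camera_matrix"];V=g["view"];uv=np.atleast_2d(uv).astype(float)
    r=np.c_[(uv[:,0]-K[0,2])/K[0,0],-(uv[:,1]-K[1,2])/K[1,1],-np.ones(len(uv))]@V[:3,:3]
    c=-V[:3,:3].T@V[:3,3]
    return c+r*((z-c[2])/r[:,2])[:,None]
def rect(xy):
    (c,s,a)=cv2.minAreaRect((np.asarray(xy)*1000).astype(np.float32))
    if s[0]<s[1]: s=s[::-1];a+=90
    return np.round(c,1),np.round(s,1),round((a+90)%180-90,1)
E
cat > meas.py <<'E'
from h import *
ims=[]
for n,boxes in(("top",{"cover":(285,165,345,225),"logger":(165,150,225,215)}),("scene",{"cover":(150,132,220,185),"logger":(268,185,350,268)})):
    g=dict(np.load(n+"0.npz"));P=cloud(g)
    hsv=cv2.cvtColor(g["frame"],cv2.COLOR_BGR2HSV)
    for k,(a,b,c,d) in boxes.items():
        p=P[b:d,a:c];q=p.reshape(-1,3);q=q[g["depth"][b:d,a:c].ravel()>0]
        print(n,k,"z hist",np.histogram(q[:,2],np.arange(-.01,.08,.005))[0], "table med",np.median(q[:,2]))
        f=g["frame"][b:d,a:c]
        m=(f.max(2)<115).astype(np.uint8)
        cs=max(cv2.findContours(m,0,2)[0],key=cv2.contourArea)[:,0]+[a,b]
        z=.006 if k=="cover" else .005
        print(" dark contour",rect(ray(g,cs,z)[:,:2]))
        if k=="cover":
            t=q[(q[:,2]>.022)];print(" ridge",len(t),rect(t[:,:2]),t[:,:2].mean(0),t[:,2].max())
        else:
            t=q[(q[:,2]>.032)&(q[:,2]<.07)];print(" rim",len(t),rect(t[:,:2]),t[:,2].max())
        ims.append(cv2.resize(f,(380,290),interpolation=cv2.INTER_CUBIC))
cv2.imwrite("pics/crop.png",np.vstack([np.hstack(ims[:2]),np.hstack(ims[2:])]))
E
python3 meas.py
```

```text
top cover z hist [ 119 1107 1329  650  190   47    8   17   66   49    1    1    0    0
    0    0    0] table med 0.0017730130857656966
 dark contour (array([ 522.1, -208.7]), array([133.4,  91.5]), -28.9)
 ridge 140 (array([ 521.6, -207.6]), array([60.5, 20.2]), -28.7) [ 0.52072818 -0.20683809] 0.04641646697713215
top logger z hist [  88  882 1049  467  361  284  140  139   69   95   99   53   71   85
    9    0    0] table med 0.0045318178783542995
 dark contour (array([578. , 169.6]), array([166.5, 134.7]), 8.3)
 rim 453 (array([574.4, 171.2]), array([151.4, 110.6]), 7.1) 0.06422369122845918
scene cover z hist [   0  632 1913  623  255   66   24   33   83   67    0    0    0    0
    0    0    0] table med 0.0020739943625057078
 dark contour (array([ 521.9, -208.3]), array([135.4, 101.5]), -28.9)
 ridge 193 (array([ 521.4, -208.8]), array([60.7, 24.8]), -29.8) [ 0.52428941 -0.20695395] 0.03880682490593713
scene logger z hist [   0  897 2736  800  308  620  231  296  140  157  241   72  106  158
   12    0    0] table med 0.0035463269230415727
 dark contour (array([556.5, 167.2]), array([191.6, 131.8]), 8.2)
 rim 803 (array([571.9, 169.6]), array([154.1, 110.9]), 7.0) 0.06168042983724434
```

View pics/crop.png

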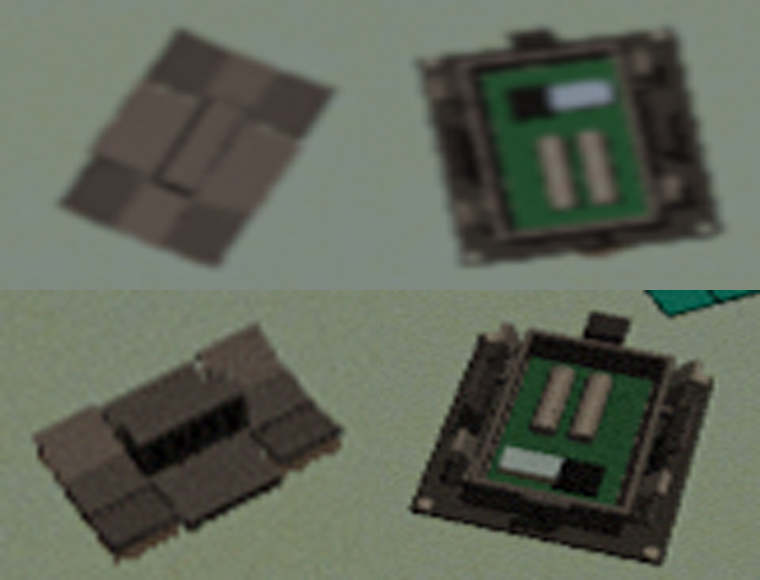

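The crop confirms the choice: the grey plate with dark-slotted ridge and corner flaps is the cover, and the open housing with guides and catches is the logger. I measured the cover at (0.522,-0.208), yaw -28.9°. The logger is at about (0.573,0.170), yaw about 7.5°. When open, the fingers would hit the 58 mm guides, so I'll grip high on the ridge with the tips 15 mm above the plate.

```bash
cat >> h.py <<'E'
def q(deg):
    a=np.radians(deg)/2
    return [0,float(np.cos(a)),float(np.sin(a)),0]   # tool down, tool x at yaw deg
E
python3 - <<'E'
from h import *
for n in("top","scene"):
    g=dict(np.load(n+"0.npz"));P=cloud(g).reshape(-1,3);P=P[(g["depth"].ravel()>0)]
    P=P[(abs(P[:,0]-.573)<.09)&(abs(P[:,1]-.17)<.085)]
    for lo,hi in((.048,.065),(.036,.044)):
        t=P[(P[:,2]>lo)&(P[:,2]<hi)];print(n,lo,len(t),rect(t[:,:2]))
E
python3 - <<'E'
from bench import *
from h import *
c=[.522,-.208]
for y in(7.5,187.5,-172.5): print(y,inverse_kinematics([.573,.17,.15],q(y)))
move_to(c+[.12],q(-28.9))
move_l(c+[.029],speed=.12)
close()
s=state();print(s["finger_gap"],s["ee_pos"],s["ft_force"],s["time"])
move_l(c+[.06],speed=.08)
s=state();print(s["finger_gap"],s["ft_force"],s["time"],s["joint_pos"])
g=get_image("scene");f=g["frame"]
cv2.imwrite("pics/grasp.png",cv2.resize(f[80:230,100:300],(800,600),interpolation=cv2.INTER_CUBIC))
E
```

```text
top 0.048 186 (array([574.4, 171.2]), array([151.4, 110.6]), 7.1)
top 0.036 170 (array([576.1, 170.5]), array([130.6,  97.3]), 8.6)
scene 0.048 314 (array([571.9, 169.6]), array([154.1, 110.9]), 7.0)
scene 0.036 369 (array([574.5, 169.2]), array([138.1,  98.3]), 8.1)
7.5 [ 2.31495185e-01  8.35482020e-02  1.38105435e+00 -4.44089210e-16
  1.67699010e+00  1.67139182e+00]
187.5 [ 2.31495185e-01  8.35482020e-02  1.38105435e+00 -4.44089210e-16
  1.67699010e+00 -1.47020084e+00]
-172.5 [ 2.31495185e-01  8.35482020e-02  1.38105435e+00 -4.44089210e-16
  1.67699010e+00 -1.47020084e+00]
0.019478152939084094 [ 0.52196402 -0.20805689  0.02897934] [-0.21879852 -0.39576865  0.07757234] 3.9833
0.019377240610423254 [-0.36913746  0.28329027 -2.36892785] 4.525 [-4.39735084e-01  2.28801940e-02  1.60334101e+00  2.12849507e-05
  1.51415531e+00  1.63545647e+00]
```

View pics/grasp.png

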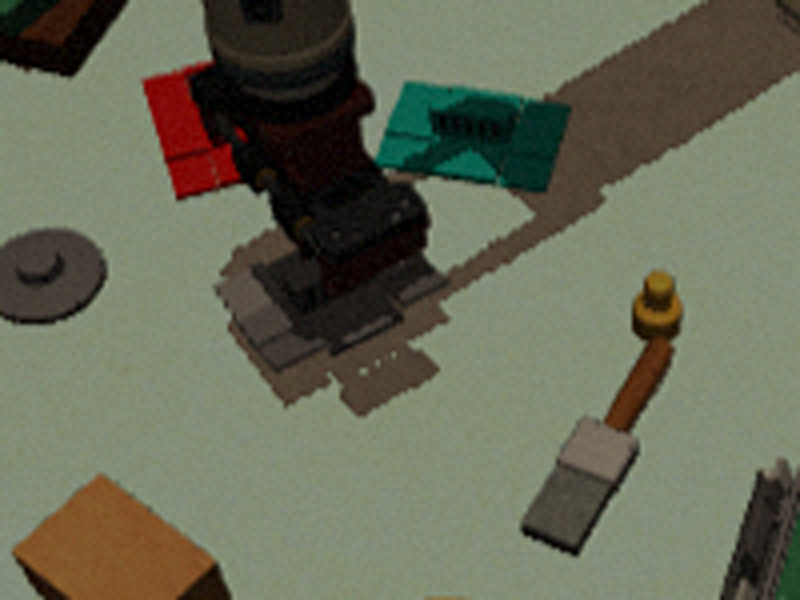

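The cover is lifted level in the jaws (gap 19.4 mm, about 2 N load). I'll carry it over the logger and hover for one look.

```bash
python3 - <<'E'
from bench import *
from h import *
move_l([.522,-.208,.17],speed=.2)
move_l([.574,.170,.17],speed=.22,orientation=q(8))
move_l([.574,.170,.105],speed=.12)
s=state();print(s["finger_gap"],s["ee_pos"],s["ft_force"],s["time"])
ims=[]
for n in("top","scene"):
    g=get_image(n);np.savez(n+"1.npz",**{k:g[k] for k in("frame","depth","camera_matrix","view")})
    P=cloud(g).reshape(-1,3);P=P[g["depth"].ravel()>0]
    P=P[(abs(P[:,0]-.574)<.09)&(abs(P[:,1]-.17)<.085)]
    t=P[(P[:,2]>.075)&(P[:,2]<.094)];print(n,len(t),rect(t[:,:2]),np.histogram(P[:,2],np.arange(.06,.12,.004))[0])
    a,b,c,d=(155,130,255,205) if n=="top" else (255,150,375,240)
    ims.append(cv2.resize(g["frame"][b:d,a:c],(400,300) if n=="top" else (760,570),interpolation=cv2.INTER_CUBIC))
cv2.imwrite("pics/hover.png",ims[1])
E
```

```text
0.019524225852121893 [0.57431044 0.16994968 0.10567324] [ 0.16163566 -0.32023913 -1.01067012] 7.85
top 356 (array([574.6, 170.3]), array([130.2,  87.9]), 7.1) [  2   0   0   2  45 119 113  62  28   4   1   3  11   4]
scene 1242 (array([575.7, 170.3]), array([132.5,  90.1]), 7.7) [ 14   0   0   0   7 390 608 202  41   9  19  21  95 128]
```

View pics/hover.png

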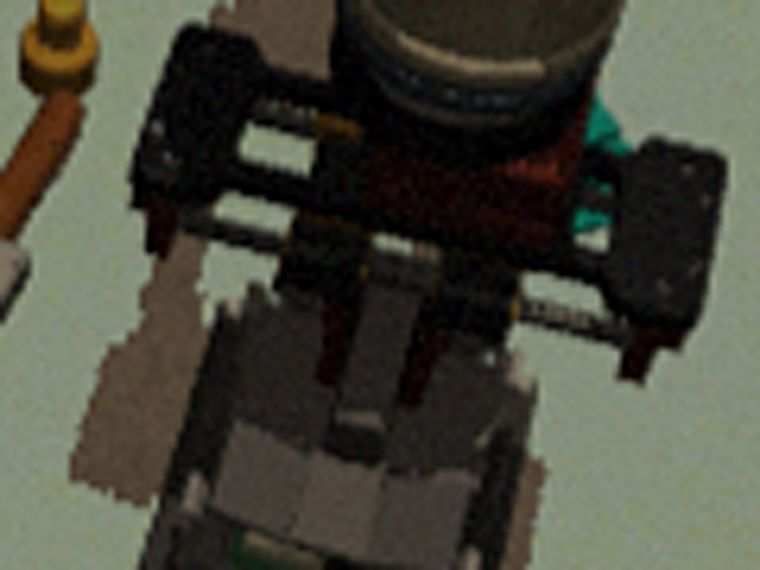

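The hover shows the cover over the housing between the guides: cover centre (575,170), logger about (574,170), both well inside the flares. I'll lower in steps with a force check.

```bash
python3 - <<'E'
from bench import *
from h import *
move_l([.574,.170,.090],speed=.1)
for z in np.arange(.087,.0675,-.003):
    move_l([.574,.170,float(z)],speed=.03)
    s=state();print(round(s["time"],2),s["ee_pos"].round(4),s["ft_force"].round(1),s["moment"].round(2))
    if s["ft_force"][2]>12 or np.linalg.norm(s["ft_force"])>20: break
g=get_image("scene");P=cloud(g).reshape(-1,3);P=P[g["depth"].ravel()>0]
P=P[(abs(P[:,0]-.574)<.09)&(abs(P[:,1]-.17)<.085)]
t=P[(P[:,2]>.036)&(P[:,2]<.06)];print(np.histogram(P[:,2],np.arange(.03,.1,.004))[0])
cv2.imwrite("pics/low.png",cv2.resize(g["frame"][160:280,250:380],(760,570),interpolation=cv2.INTER_CUBIC))
E
```

```text
8.5 [0.574  0.17   0.0871] [ 0.2 -0.8 -1.1] [-0.03 -0.01 -0.02]
8.75 [0.5739 0.17   0.0838] [ 0.5 -0.1 -2. ] [ 0.06 -0.03  0.02]
9.0 [0.5738 0.17   0.0807] [-0.5  0.1 -1.9] [ 0.03  0.04 -0.04]
9.25 [0.5738 0.17   0.0776] [ 0.1  0.4 -1.8] [0.02 0.03 0.  ]
9.5 [0.5738 0.17   0.0746] [-0.2 -0.1 -1.3] [0.01 0.02 0.04]
9.75 [0.5738 0.1699 0.0717] [-1.2 -0.5 -1. ] [ 0.02  0.   -0.04]
10.0 [0.5741 0.17   0.069 ] [ 0.5 -1.4 -2.1] [ 0.03 -0.02 -0.03]
[ 33  37  43 238 730 239 142  67  13  15  67 139   7  10   6   9  10]
```

View pics/low.png

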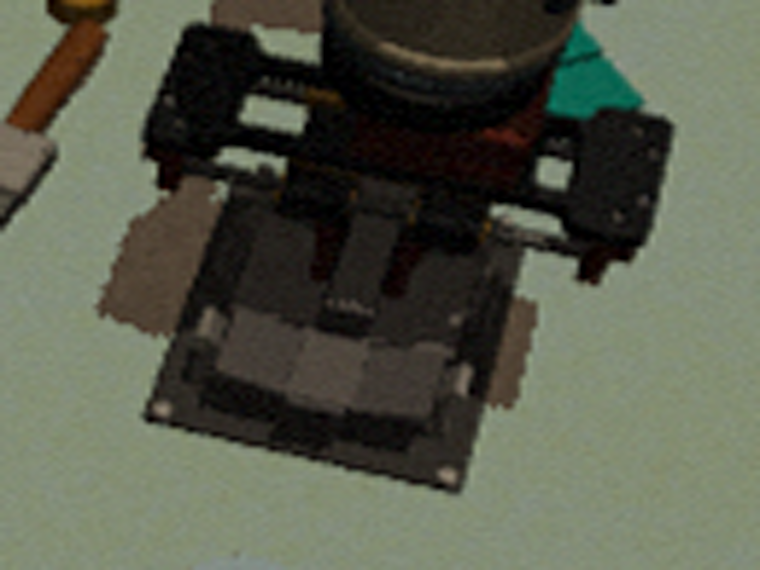

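```bash
python3 - <<'E'
from bench import *
from h import *
for z in(.068,.067):
    move_l([.574,.170,z],speed=.02)
    s=state();print(s["ee_pos"].round(4),s["ft_force"].round(1))
    if s["ft_force"][2]>3: break
gripper_open();s=state();print(s["ft_force"].round(1),s["finger_gap"])
move_l([.574,.170,.13],speed=.12)
for y in(98,-82): print(y,inverse_kinematics([.574,.17,.13],q(y)))
move_l([.48,.16,.17],speed=.2)
for n in("top","scene"):
    g=get_image(n)
    P=cloud(g).reshape(-1,3);P=P[g["depth"].ravel()>0]
    P=P[(abs(P[:,0]-.574)<.09)&(abs(P[:,1]-.17)<.085)]
    t=P[(P[:,2]>.066)&(P[:,2]<.085)];print(n,"ridge",len(t),rect(t[:,:2]),np.median(t[:,2]))
    if n=="top": im=cv2.resize(g["frame"][135:225,150:240],(390,390),interpolation=cv2.INTER_CUBIC)
im=np.hstack([im,cv2.resize(g["frame"][175:270,260:355],(390,390),interpolation=cv2.INTER_CUBIC)])
cv2.imwrite("pics/seated.png",im);print(state()["time"])
E
```

```text
[0.5741 0.17   0.069 ] [-3.4 -1.3  4.6]
[ 0.3 -0.   0.5] 0.08782734398353315
98 [ 2.31111316e-01  9.05720608e-02  1.40903471e+00 -4.44089210e-16
  1.64198588e+00  9.14849754e-02]
-82 None
top ridge 27 (array([595. , 167.7]), array([24.4, 11.9]), 33.2) 0.07394670047707222
scene ridge 215 (array([574.6, 170.2]), array([62.1, 20.3]), 8.5) 0.0747175472970853
12.8667
```

View pics/seated.png

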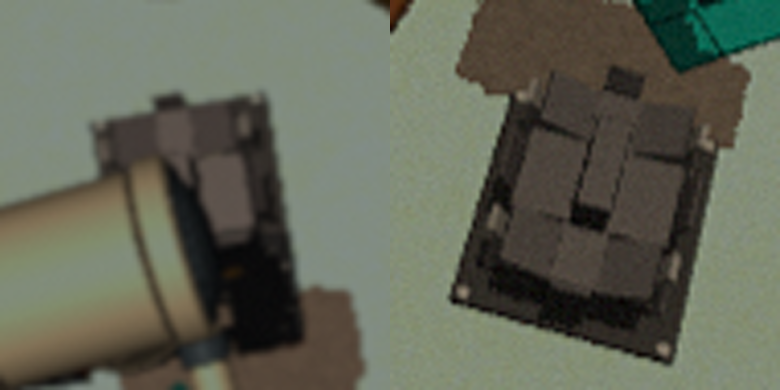

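The cover is seated between the guides: ridge top at 74 mm, centre (574.6,170.2), yaw about 8°, with all four flaps still sprung up. I'll press them with closed fingers, turned 90° so the tips clear the catches.

```bash
cat > press.py <<'E'
from bench import *
from h import *
C=np.array([.5744,.1701]);a=np.radians(8.1);R=np.array([[np.cos(a),-np.sin(a)],[np.sin(a),np.cos(a)]])
def press(sx,sy,zmin=.0505,fmax=18):
    p=C+R@[sx*.046,sy*.029]
    at=lambda z:[float(p[0]),float(p[1]),float(z)]
    move_l(at(.10),speed=.2,orientation=q(98))
    move_l(at(.066),speed=.12)
    F=[]
    for z in np.arange(.064,zmin-1e-6,-.0015):
        move_l(at(z),speed=.03)
        s=state();F.append((round(s["ee_pos"][2]*1e3,1),round(s["ft_force"][2],1)))
        if s["ft_force"][2]>fmax: break
    print(sx,sy,F,s["ft_force"].round(1),round(s["time"],1),flush=True)
    move_l(at(.10),speed=.15)
E
python3 - <<'E'
from press import *
move_l([.48,.16,.17],speed=.2,orientation=q(98))
close();print(state()["finger_gap"],state()["time"])
press(-1,1)
E
```

```text
0.0001359166944741978 15.925
-1 1 [(np.float64(64.8), np.float64(-0.8)), (np.float64(62.5), np.float64(-0.5)), (np.float64(61.0), np.float64(1.6)), (np.float64(59.9), np.float64(2.9)), (np.float64(58.5), np.float64(4.8)), (np.float64(56.1), np.float64(0.6)), (np.float64(54.8), np.float64(2.1)), (np.float64(53.3), np.float64(1.9)), (np.float64(52.4), np.float64(4.1)), (np.float64(52.3), np.float64(13.3))] [-4.6  0.9 13.3] 19.4
```

The force peaked and fell as the catch snapped, then the flap stopped firmly at tip height 44 mm. On to the other three.

```bash
python3 - <<'E'
from press import *
press(1,-1); press(1,1); press(-1,-1)
move_l([.44,.0,.20],speed=.25)
for n in("top","scene"):
    g=get_image(n);np.savez(n+"2.npz",**{k:g[k] for k in("frame","depth","camera_matrix","view")})
    P=cloud(g).reshape(-1,3);P=P[g["depth"].ravel()>0]
    L=np.c_[(P[:,:2]-C)@R,P[:,2]]
    t=L[(abs(L[:,0])<.09)&(abs(L[:,1])<.085)];r=t[(t[:,2]>.066)&(t[:,2]<.085)];print(n,"ridge z",np.median(r[:,2]),len(r))
    pl=t[(abs(t[:,0])<.02)&(abs(t[:,1])>.014)&(abs(t[:,1])<.04)];print(" plate",np.median(pl[:,2]))
    for sx in(1,-1):
        for sy in(1,-1):
            m=(sx*t[:,0]>.032)&(sx*t[:,0]<.062)
            i=t[m&(sy*t[:,1]>.015)&(sy*t[:,1]<.024),2];o=t[m&(sy*t[:,1]>.030)&(sy*t[:,1]<.040),2]
            print("  flap",sx,sy,"inner",np.median(i).round(4),"outer",np.median(o).round(4),len(o))
    if n=="top": im=cv2.resize(g["frame"][135:225,150:240],(390,390),interpolation=cv2.INTER_CUBIC)
im=np.hstack([im,cv2.resize(g["frame"][175:270,260:355],(390,390),interpolation=cv2.INTER_CUBIC)])
cv2.imwrite("pics/pressed.png",im);print(state()["time"])
E
```

```text
1 -1 [(np.float64(64.9), np.float64(0.2)), (np.float64(62.6), np.float64(-0.1)), (np.float64(61.0), np.float64(0.1)), (np.float64(59.9), np.float64(1.5)), (np.float64(58.7), np.float64(4.0)), (np.float64(57.3), np.float64(5.3)), (np.float64(54.9), np.float64(3.4)), (np.float64(52.9), np.float64(1.7)), (np.float64(52.3), np.float64(4.8)), (np.float64(52.3), np.float64(11.3))] [-4.6 -2.1 11.3] 23.6
1 1 [(np.float64(64.9), np.float64(0.4)), (np.float64(62.6), np.float64(0.0)), (np.float64(61.0), np.float64(1.0)), (np.float64(59.9), np.float64(2.2)), (np.float64(58.8), np.float64(4.8)), (np.float64(57.6), np.float64(6.5)), (np.float64(54.6), np.float64(2.5)), (np.float64(52.8), np.float64(0.3)), (np.float64(52.4), np.float64(5.1)), (np.float64(52.3), np.float64(11.0))] [-5.8 -0.8 11. ] 27.4
-1 -1 [(np.float64(64.7), np.float64(-0.5)), (np.float64(62.6), np.float64(0.7)), (np.float64(60.9), np.float64(-0.0)), (np.float64(60.0), np.float64(2.9)), (np.float64(58.8), np.float64(5.8)), (np.float64(57.7), np.float64(7.0)), (np.float64(55.0), np.float64(0.4)), (np.float64(52.8), np.float64(0.6)), (np.float64(52.3), np.float64(4.6)), (np.float64(52.2), np.float64(12.6))] [-6.  -1.4 12.6] 31.5
top ridge z 0.07345537563092883 137
 plate 0.045552436579531716
  flap 1 1 inner 0.0433 outer 0.0438 29
  flap 1 -1 inner 0.044 outer 0.0438 30
  flap -1 1 inner 0.0438 outer 0.0454 31
  flap -1 -1 inner 0.0445 outer 0.0433 32
scene ridge z 0.07458059346454929 216
 plate 0.04704110852349436
  flap 1 1 inner 0.0445 outer 0.0449 74
  flap 1 -1 inner 0.0448 outer 0.0454 62
  flap -1 1 inner 0.0451 outer 0.0463 43
  flap -1 -1 inner 0.0444 outer 0.0452 46
33.025
```

View pics/pressed.png

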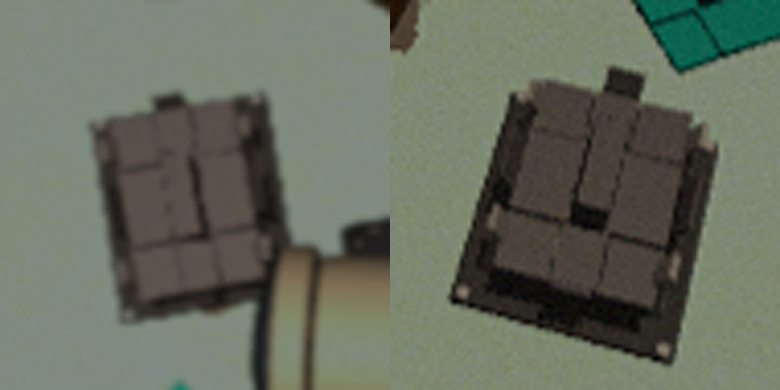

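All four look flat, but flap (-x,+y) reads about 1.2–1.6 mm high at its outer edge. There is time to press it once more as a check.

```bash
python3 - <<'E'
from press import *
move_l([.48,.16,.14],speed=.25)
press(-1,1,zmin=.0490,fmax=15)
move_l([.44,.0,.20],speed=.25)
t=[]
for k in range(3):
    g=get_image("scene");P=cloud(g).reshape(-1,3);P=P[g["depth"].ravel()>0]
    L=np.c_[(P[:,:2]-C)@R,P[:,2]];t.append(L[(abs(L[:,0])<.09)&(abs(L[:,1])<.085)])
t=np.vstack(t)
for sx in(1,-1):
    for sy in(1,-1):
        m=(sx*t[:,0]>.032)&(sx*t[:,0]<.062)&(sy*t[:,1]>.016)&(sy*t[:,1]<.040)&(t[:,2]<.056)
        print(sx,sy,"slope",np.polyfit(sy*t[m,1],t[m,2],1)[0].round(3),np.median(t[m,2]).round(4),m.sum())
g=get_image("scene");cv2.imwrite("pics/end.png",cv2.resize(g["frame"],None,fx=1.5,fy=1.5));print(state()["time"])
E
```

```text
-1 1 [(np.float64(64.8), np.float64(-1.5)), (np.float64(62.5), np.float64(-0.4)), (np.float64(60.8), np.float64(-1.0)), (np.float64(59.3), np.float64(0.3)), (np.float64(57.9), np.float64(0.2)), (np.float64(56.3), np.float64(-0.9)), (np.float64(54.9), np.float64(-0.2)), (np.float64(53.6), np.float64(0.0)), (np.float64(52.4), np.float64(3.7)), (np.float64(52.3), np.float64(11.2)), (np.float64(52.2), np.float64(16.4))] [-8.1 -1.  16.4] 37.5
1 1 slope 0.021 0.0446 500
1 -1 slope 0.038 0.0447 482
-1 1 slope 0.04 0.0456 319
-1 -1 slope -0.006 0.045 310
39.325
```

View pics/end.png

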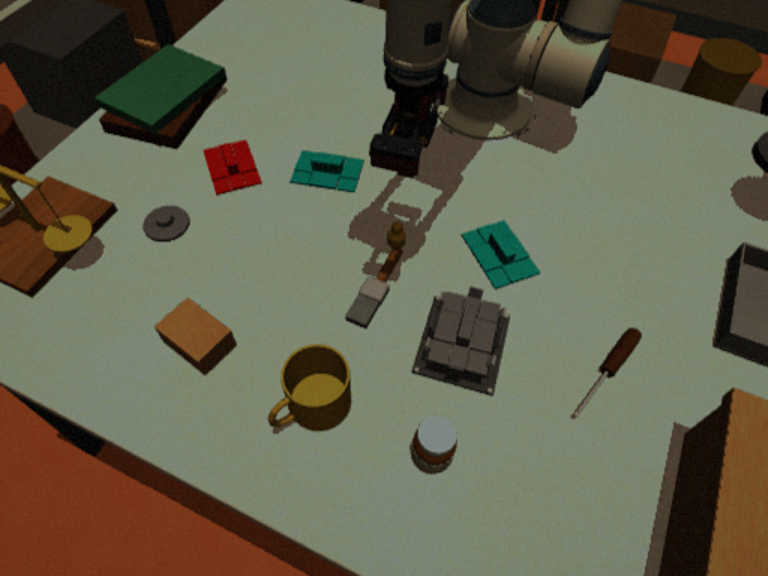

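The second press met no force until the flat stop, so that catch was already holding, and all the flap slopes are within 0.04. The final view shows the cover on the logger at (463,335), every bystander where it was, and the gripper clear. I'll hand in.

```bash
python3 -c "
from bench import *
job_done()"
```

```text
the job is handed in; nothing more can be done
```

The cover is back on the logger, ridge up, with all four corner flaps pressed down and caught. I handed the job in at about 39 s on the robot's clock, with the gripper clear of everything.

- **Seating:** I gripped the cover high on its ridge so the opening fingers would clear the guides. It settled between the guides, with the ridge top at about 74 mm, as it should be when seated.
- **Flaps:** On each press the force rose to roughly 5–7 N, dropped as the catch snapped, then came to a firm stop with the fingertips 44 mm above the table. The last depth check gave flap slopes of at most 0.04, under the 0.07 limit.
- **One reading that disagreed:** After the first round, flap (-x,+y) looked 1.2–1.6 mm high at its outer edge. I pressed it again and felt no resistance until the flat stop, so it was already caught; its slope then read 0.04.
- **Other objects:** By eye, the last picture shows everything else on the table where it started. I did not measure those positions.

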